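# Draw a glass slide to the edge of the slide warmer and load it into a spring clamp

### The arm

A 7-joint arm with a two-finger parallel gripper is mounted at the origin on a cart in front of the work surface, level with it; the furniture and walls round the work are solid. World frame = base frame: x ahead of the robot, y to its left, z up, the work surface at z = 0. Lengths are in m, angles in rad, forces in N, time in s.
With the tool pointing down it reaches from about 0.425 to 0.95 m from the base axis. Payload 4.7 kg.
Tool frame: the origin (TCP) lies between the finger pads; the fingertips stand 8 mm ahead of it and the grasp point (between the pads) lies 11 mm behind it; z points along the fingers, y is the line along which they close (so a half turn about z gives the same grasp; the last joint's range is limited). The gripper opens to 87 mm and grips with 3 to 60 N. Pads are 19 mm wide; open, the fingers measure 117 mm over their backs; the gripper's body (75 mm by 190 mm) begins 51 mm behind the grasp point.
Start: joints at [1.319, 0.469, -0.049, 1.532, 0.024, 1.141, -0.082], TCP at [0.149, -0.658, 0.231] pointing down, gripper open.
Joint ranges: [-2.59, 2.59], [-0.33, 1.99], [-1.39, 1.29], [0.1, 2.45], [-1.04, 4.18], [0.21, 1.99], [-2.66, 2.66]. Speed limits (rad/s): [2.57, 2.57, 3.14, 3.14, 3.14, 3.14, 3.14].

### API

Orientations are given as a rotation vector (axis times angle).
In Python, from rig import sensors, cams, manip gives the robot as it stands.
- The arm moves only by the tool servo_tool, never from a script. Its argument "increments" is a list of rows, each a list of 7 numbers: the shift along the world's x, y, z in m, then the turn, a rotation vector about the world's x, y, z in rad, then the closure in counts, from 0 (fully open) to 255 (shut). A call has 1 to 10 rows; each row shifts and turns the commanded pose from where the row before left it; what a row does not reach is not made up. A row lasts 1/8 s, in which the tool goes at most 62.5 mm and 10.7 degrees, less where a joint would pass 70% of its speed; a pose out of reach is approached as far as the arm can. A call with a gripper value outside its range is refused whole. The fingers move at their own pace and stop on an object; "grip_force" is the grip in N (left out, the last holds). Time passes only in rows, so rows that do not move let the fingers close. It gives the time, the measured TCP pose, the force, the opening and the grip force at its end, in the units of the state.
- sensors.get_obs(): the state, without advancing time (a new reading comes with each control period).
- cams.get_image(name): name is "scene" or "side" or "wrist"; returns a dict with "pixels" (420x560x3 uint8, red, green, blue), "z_map" (420x560 float32, m along the optical axis (not along the pixel's ray), 0 where there is no reading), "intrinsics" (3x3 intrinsics, pixels), "view" (4x4, takes a point from world to camera coordinates). Camera axes: x right, y down, z forward; pixel columns grow to the right and rows downward; lengths in m; the calibration is good to about 2 mm. A picture is of the moment at which its call begins.
- manip.sign_off(): hands the job in; it is judged then, once.
The state is a dict: "t": time; "q": joint angles; "qvel": joint speeds; "effort": joint torques, N m; "tcp_pos": TCP position; "ee_rot": TCP orientation; "wrist_force": force on the tool from outside, world axes, zero at the start; "moment": the same for the moment, N m; "gripper_width": opening from 0.0 (shut) to 1.0 (fully open); "grasp_force": force on a finger pad.
Only numpy, scipy, OpenCV 4.12 (cv2) and the standard library are available. Lean on these libraries where they do the work, as an engineer would, in place of code of your own. Each camera call takes 0.05 s, during which the arm holds its last target. There are 200 camera calls.

### The job

The large glass slide has dried in its lane of the slide warmer, where the rails leave no edge to grip: press lightly on its top, draw it forward until about 3 cm of it overhangs the front edge, let go, and then take it by the two long edges of the overhanging end. Load it into the slide clamp: hold it just above the ledges, push its leading end into the spring jaw, let the other end down behind the fixed stop and release it, so that the slide lies flat on both ledges and the spring holds it against the stop. It is glass, so never press or push it hard, never run the jaw to the end of its travel, and leave the other things on the bench alone.

Things in the scene. Friction and masses are not known exactly. Their poses are not given: they have to be found in the camera images.
- slide: Large glass slide 96 (x) x 40 (y) x 3.5 (z) mm, 30 to 60 g, frosted white at its -x end. Origin: centre of its underside. Starts in a lane of the warmer, frosted end 6 to 12 mm behind the edge. Slippery on warmer and clamp (friction 0.25), finger pads grip it well. It cracks if pressed on the warmer with over 18 N or on the clamp with over 30 N; touching at 12 mm/s can give 25 N, at 3 mm/s 12 N.
- warmer: Fixed slide warmer, white with black metal top, 150 (x) x 174 (y) x 55 mm high, on screw feet that lift it 0 to 8 mm; -x side is its front. Origin: under its centre, z up. Three lanes along x, centre lines y = -54, 0, +54 mm, 43 mm wide, floor at z = 52 mm, rails at 55 (the large slide stands 0.5 mm above them), open at the front, closed at the rear (x = +37). Nothing stands before the front.
- warmer_edge (a point): The middle of the warmer's front edge at lane-floor height (75 mm from the warmer's origin along its -x, 52 mm above it); axes as the warmer's.
- clamp: Fixed slide clamp on screw feet that lift it 0 to 8 mm: dark base plate 196 x 86 mm, top at z = 14 mm, round white window (16.5), two aluminium pedestals with ledges at z = 46 mm for the slide's ends. Origin: under the middle of the slide's place, z up; +x runs from fixed stop to spring jaw. Near pedestal: x -56 to -36 mm, 22 mm wide, fingers pass beside it. Far one: from x = 38, 36 mm wide.
- seat (a point): Middle of the slide's place in the clamp, at ledge height (46 mm above the clamp's origin); the loaded slide's origin lies here, either end first; axes as the clamp's. The fixed stop is a wall 3 mm high above the near ledge, 22 mm wide and 8 mm thick, its face at x = -48 mm.
- jaw_face (a point): Middle of the flat -x face of the dark spring jaw, 8.5 mm above the ledges (the face reaches 0.5 to 16.5 mm above them); moves with the jaw. Two cheeks, 44 mm apart, reach 10 mm from it towards -x, and flared mouths 8 mm more, about 53 mm apart at their tips; the slide's end fits between the cheeks.
- jaw (a joint): How far the jaw is pushed back along the clamp's +x, m: 0 to 0.009 (hard stop). At 0 its face is 92 mm from the fixed stop's face, so it reads 0.004 with the slide loaded. Spring force 3.2 N at 0, 6.4 N at 0.004, 10.4 N at 0.009.
- small_slide_a: One of two small glass slides, 76 x 26 x 2.5 mm, in the lanes that the large slide does not take. Origin: centre of its underside. Leave alone.
- small_slide_b: The other small glass slide, the same. Leave alone.
- vial_r: Small dropper vial, 18 mm wide, 48 mm high, standing on the bench between warmer and clamp. Origin: centre of its foot. Leave alone.
- marker_black: Marker pen, 142 mm long, 16 mm high, lying on the bench between warmer and clamp. Origin: middle of its underside. Leave alone.
- petri_a: Petri dish, 91 mm wide, 14 mm high, behind warmer and clamp. Leave alone.
Not all that is in view belongs to the job. Leave any black or purple look-alike of the slide alone. What is shaped like the clamp but turquoise is not meant.

How it is judged:
By the outcome, as a careful person would: the job done as asked, in the order asked, and still so for the second after the job is handed in, with the robot touching nothing.
It also fails if it takes over 64 s, if anything falls off the work surface, if the arm or the gripper's body presses on something with over 40 N, if the wrist force passes 120 N, or if a joint passes its speed limit or range.

## Working session

There is one attempt and no reset: what is moved stays moved. The work goes in short steps, Python scripts to look and compute and a tool call to move; the robot and the scene stay as the last step left them, time stands still between calls to the robot, and variables do not carry over. Pictures are saved under pics/ and viewed, at most 10 in all, crops included, and the job is handed in when it is done.

Besides the shell and the picture viewer there is one more tool, called after "Request:" as name(argument=value, ...), one argument or row to a line, values as JSON. servo_tool: Moves the arm, as the interface text tells. Its arguments: {"type":"object","properties":{"increments":{"type":"array"},"grip_force":{"type":"number"}},"required":["increments"]}

```bash
ls; mkdir -p pics
python3 - <<'E'
from rig import sensors,cams
import cv2,numpy as np
for n in("scene","side"):
    im=cams.get_image(n); cv2.imwrite(f"pics/{n}0.png",im["pixels"][:,:,::-1]); np.savez(f"{n}0.npz",**im)
    print(n,im["intrinsics"],im["view"])
print(sensors.get_obs())
E
```

```text
pics
scene [[476.42171363   0.         273.73433292]
 [  0.         476.42171363 206.72757989]
 [  0.           0.           1.        ]] [[ 0.89589223 -0.44413082  0.01117736 -0.39688063]
 [-0.30955279 -0.64207517 -0.70136763  0.35796408]
 [ 0.31867568  0.62488982 -0.71271209  1.29417205]
 [ 0.          0.          0.          1.        ]]
side [[533.47691232   0.         285.34551423]
 [  0.         533.47691232 214.98173319]
 [  0.           0.           1.        ]] [[ 0.99638066  0.08489214  0.00434872 -0.57174125]
 [ 0.05547255 -0.61061436 -0.78998285  0.17293658]
 [-0.06440794  0.78736486 -0.61311352  1.92873671]
 [ 0.          0.          0.          1.        ]]
{'t': 0.1, 'q': array([ 1.31913005,  0.46938418, -0.04859948,  1.53360006,  0.02409644,
        1.14100793, -0.08230366]), 'qvel': array([ 0.00064296, -0.00326921, -0.00036365, -0.00320571,  0.00168134,
       -0.00144695, -0.00034226]), 'effort': array([ 7.19072996e-04, -5.09167671e+01, -8.12461646e-02, -2.36828130e+01,
       -6.15060143e-02,  3.44332459e-02,  4.81068412e-05]), 'tcp_pos': array([ 0.14902305, -0.65778834,  0.22957778]), 'ee_rot': array([-3.12033601e+00, -3.49042230e-01,  4.08715534e-04]), 'wrist_force': array([-0.07509026, -1.19185458,  0.1528949 ]), 'moment': array([-0.01196246,  0.06669506, -0.0190528 ]), 'grasp_force': 0.0, 'gripper_width': 1.0019451823497272}
```

View pics/scene0.png

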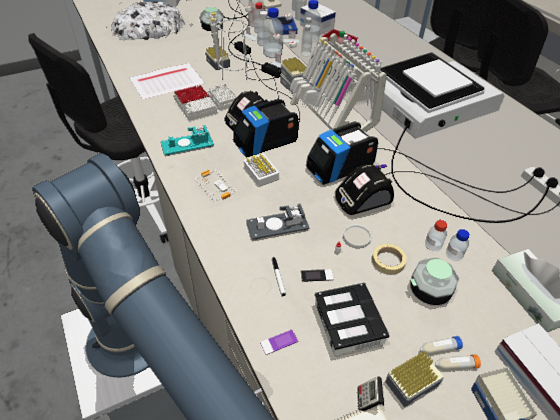

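View pics/side0.png

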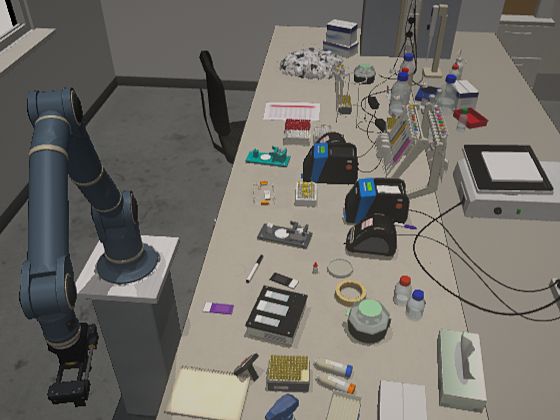

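```bash
cat > h.py <<'E'
import numpy as np,cv2
def load(n): return dict(np.load(n))
def cloud(im):
    K=im["intrinsics"];V=im["view"];z=im["z_map"]
    v,u=np.mgrid[:z.shape[0],:z.shape[1]]
    c=np.stack([(u-K[0,2])/K[0,0]*z,(v-K[1,2])/K[1,1]*z,z],-1)
    return (c-V[:3,3])@V[:3,:3]
E
python3 - <<'E'
from h import *
ims={n:load(n+"0.npz") for n in("scene","side")}
s=ims["scene"]["pixels"][190:360,230:400,::-1]; d=ims["side"]["pixels"][210:350,220:360,::-1]
a=cv2.resize(s,(520,520),interpolation=cv2.INTER_CUBIC)
cv2.imwrite("pics/c1.png",cv2.resize(np.hstack([cv2.resize(s,(400,400),interpolation=2),cv2.resize(d,(400,400),interpolation=2)]),(800,400)))
for n,pts in(("scene",[(350,312),(322,297),(374,290),(325,348),(385,330),(340,298),(355,326),(250,232),(310,232),(275,225),(292,214),(338,247),(279,278)]),("side",[(277,314),(284,234)])):
    P=cloud(ims[n])
    for u,v in pts: print(n,(u,v),P[v,u].round(3),ims[n]["pixels"][v,u])
E
```

```text
scene (350, 312) [ 0.563 -0.223  0.059] [234 228 232]
scene (322, 297) [ 0.52  -0.147  0.056] [34 34 37]
scene (374, 290) [ 0.695 -0.162 -0.   ] [216 209 198]
scene (325, 348) [ 0.467 -0.261  0.002] [222 214 201]
scene (385, 330) [ 0.617 -0.309  0.058] [42 43 44]
scene (340, 298) [ 0.563 -0.172  0.058] [234 228 231]
scene (355, 326) [ 0.553 -0.263  0.055] [111 114 113]
scene (250, 232) [0.453 0.195 0.015] [82 85 88]
scene (310, 232) [ 0.639  0.125 -0.005] [215 208 195]
scene (275, 225) [0.538 0.183 0.02 ] [243 242 242]
scene (292, 214) [0.599 0.181 0.046] [161 161 161]
scene (338, 247) [0.673 0.009 0.024] [137 121 117]
scene (279, 278) [ 0.457 -0.007  0.011] [244 243 244]
side (277, 314) [ 0.569 -0.253  0.067] [116 124 119]
side (284, 234) [0.552 0.19  0.019] [208 203 198]
```

View pics/c1.png

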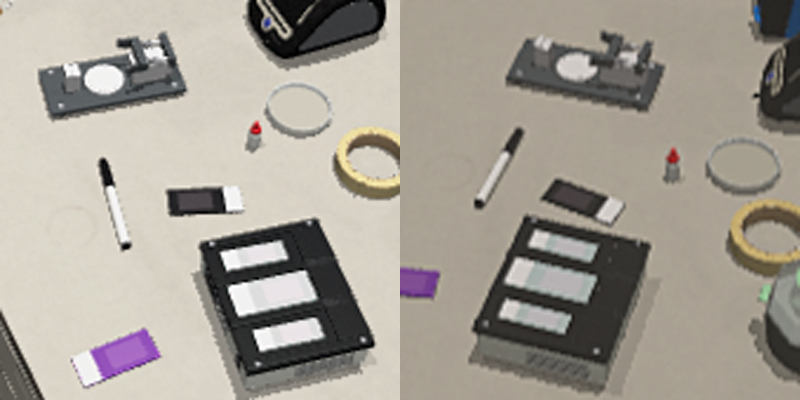

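Run:
```python
from h import *
for n in("scene","side"):
    im=load(n+"0.npz");P=cloud(im)
    for nm,(x0,x1,y0,y1,z0,z1) in dict(warmer=(.42,.70,-.36,-.08,.045,.075),clampbase=(.40,.70,.08,.28,.010,.026)).items():
        m=np.all((P>[x0,y0,z0])&(P<[x1,y1,z1]),-1)
        p=P[m].astype(np.float32); print(n,nm,cv2.minAreaRect(p[:,:2]*1000),np.median(p[:,2]),m.sum())
    w=(im["pixels"].min(-1)>190)
    m=np.all((P>[.42,-.36,.045])&(P<[.70,-.08,.075]),-1)&w
    k,l,st,c=cv2.connectedComponentsWithStats(m.astype(np.uint8))
    for i in range(1,k):
        if st[i,4]>60:
            p=P[l==i].astype(np.float32);print(st[i],cv2.minAreaRect(p[:,:2]*1000),np.median(p[:,2]))
```

```text
scene warmer ((562.8253173828125, -224.72079467773438), (177.07308959960938, 151.5756072998047), 77.85540008544922) 0.0563331 3219
scene clampbase ((550.29833984375, 191.634033203125), (91.4811782836914, 195.93411254882812), 77.4424057006836) 0.015657175 864
[324 293  28  12 197] ((556.4912719726562, -168.72789001464844), (27.523447036743164, 74.78812408447266), 75.59510803222656) 0.05647597
[327 305  37  19 434] ((548.27587890625, -222.0216522216797), (41.8326301574707, 94.94886016845703), 76.84226989746094) 0.058009744
[338 325  29  14 240] ((536.170166015625, -274.30377197265625), (26.941452026367188, 73.6854019165039), 76.83378601074219) 0.056557916
side warmer ((565.8892211914062, -223.40211486816406), (185.9832763671875, 152.61837768554688), 77.89694213867188) 0.059825532 2131
side clampbase ((557.2501220703125, 181.64739990234375), (193.7159881591797, 269.9733581542969), 85.20477294921875) 0.018945837 630
```

Request:
servo_tool(
  increments=[
    [0,0,0.05,0,0,0,0],
    [0.03,0.03,0.03,0,0,0,0],
    [0.04,0.04,0.02,0,0,0,0],
    [0.04,0.04,0,0,0,0,0],
    [0.04,0.04,0,0,0,0,0],
    [0.04,0.04,0,0,0,0,0],
    [0.04,0.04,0,0,0,0,0],
    [0.04,0.04,0,0,0,0,0],
    [0.04,0.04,0,0,0,0,0],
    [0.04,0.04,0,0,0,0,0],
  ],
)

```text
t: 1.35
tcp_pos: [0.5, -0.3069, 0.3302]
ee_rot: [-3.122, -0.349, 0.001]
wrist_force: [0.0, -0.6, -0.1]
gripper_width: 1.0
grasp_force: 0.0
```

Request:
servo_tool(
  increments=[
    [0,0.02,0,0,0,-0.11,255],
    [0,0.02,0,0,0,-0.11,255],
    [0,0.02,0,0,0,-0.11,255],
    [0,0.02,0,0,0,-0.1,255],
    [0,0,0,0,0,0,255],
  ],
)

```text
t: 1.98
tcp_pos: [0.4993, -0.2267, 0.3305]
ee_rot: [-3.125, 0.318, 0.0]
wrist_force: [0.6, 0.1, 0.5]
gripper_width: 0.519
grasp_force: 0.0
```

Run:
```python
from rig import sensors,cams
from h import *
im=cams.get_image("wrist"); cv2.imwrite("pics/w1.png",im["pixels"][:,:,::-1]); np.savez("w1.npz",**im)
o=sensors.get_obs();print(o["tcp_pos"],o["ee_rot"]);V=im["view"];print(-V[:3,:3].T@V[:3,3],V[:3,:3])
```

```text
[ 0.49911216 -0.22817925  0.33044618] [ 3.12470981e+00 -3.20388602e-01 -4.36952752e-04]
[ 0.56682581 -0.24086263  0.48462431] [[-2.01380647e-01 -9.79513058e-01 -6.47046320e-05]
 [-9.46433492e-01  1.94562710e-01  2.57699431e-01]
 [-2.52407368e-01  5.19569168e-02 -9.66225129e-01]]
```

View pics/w1.png

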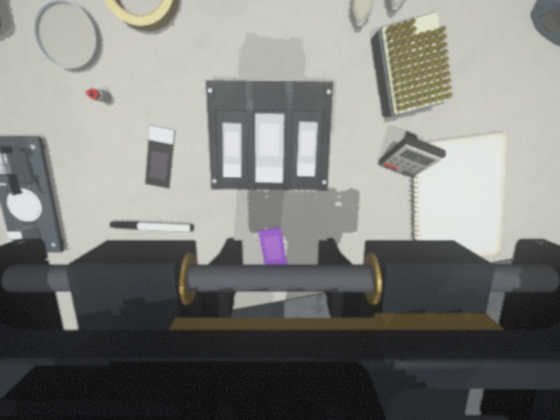

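```bash
cat >> h.py <<'E'
def rect(p): 
    (c,s,a)=cv2.minAreaRect(p[:,:2].astype(np.float32)*1000); return np.round(c,1),np.round(s,1),round(a,2)
E
python3 - <<'E'
from h import *
im=load("w1.npz");P=cloud(im);print(im["intrinsics"][0])
m=np.all((P>[.42,-.36,.045])&(P<[.70,-.08,.075]),-1)
print("warmer",rect(P[m]),m.sum(),np.percentile(P[m][:,2],[5,50,95]))
g=im["pixels"].min(-1)
mm=m&(g>150)
k,l,st,c=cv2.connectedComponentsWithStats(mm.astype(np.uint8))
for i in range(1,k):
    if st[i,4]>60: print(st[i],rect(P[l==i]),np.median(P[l==i][:,2]))
for y in range(210,560,20): pass
f=(P[...,2]<.01)&(P[...,2]>-.01); print("bench z",np.median(P[f][:,2]))
m=np.all((P>[.36,.05,.008])&(P<[.62,.28,.03]),-1); print("clamp",rect(P[m]))
E
```

```text
[291.43985666   0.         279.94467357]
warmer (array([ 564.5, -223.9]), array([174.1, 150.3]), 77.79) 13229 [0.05469362 0.05801157 0.05975431]
[ 255  113   29   70 1975] (array([ 549.5, -221.4]), array([40.5, 97.7]), 77.12) 0.05895958338772299
[ 297  121   21   56 1007] (array([ 537.8, -274. ]), array([27.2, 77.5]), 77.37) 0.0578928961642336
[ 222  123   20   55 1017] (array([ 557.6, -168.3]), array([26.8, 76.9]), 76.73) 0.05782987754521806
bench z 0.00015518459795733956
clamp (array([512.2, 160.1]), array([186.6, 153.9]), 30.44)
```

Request:
servo_tool(
  increments=[
    [-0.005,0.053,0,0,0,0,255],
    [-0.005,0.053,0,0,0,0,255],
    [-0.005,0.053,0,0,0,0,255],
    [-0.005,0.053,-0.01,0,0,0,255],
    [-0.005,0.053,-0.02,0,0,0,255],
    [-0.005,0.053,-0.02,0,0,0,255],
    [-0.005,0.053,-0.02,0,0,0,255],
    [-0.005,0.053,-0.01,0,0,-0.01,255],
    [0,0,0,0,0,0,255],
    [0,0,0,0,0,0,255],
  ],
)

```text
t: 3.28
tcp_pos: [0.46, 0.1943, 0.2503]
ee_rot: [3.122, -0.342, -0.0]
wrist_force: [0.8, -0.7, 0.1]
gripper_width: 0.005
grasp_force: 0.0
```

Run:
```python
from rig import sensors,cams
from h import *
im=cams.get_image("wrist"); cv2.imwrite("pics/w2.png",im["pixels"][:,:,::-1]); np.savez("w2.npz",**im)
o=sensors.get_obs();print(o["tcp_pos"],o["ee_rot"])
P=cloud(im)
for nm,z0,z1 in(("base",.010,.026),("high",.03,.1)):
    m=np.all((P>[.36,.05,z0])&(P<[.70,.30,z1]),-1)
    k,l,st,c=cv2.connectedComponentsWithStats(m.astype(np.uint8))
    for i in range(1,k):
        if st[i,4]>100: print(nm,st[i],rect(P[l==i]),np.percentile(P[l==i][:,2],[5,50,95]).round(4))
```

```text
[0.46015724 0.19379898 0.25049377] [ 3.12181470e+00 -3.44036850e-01  3.67435683e-04]
base [ 227   30   72  162 7695] (array([552.2, 193.6]), array([ 85.9, 194.9]), 78.4) [0.0148 0.0164 0.0195]
base [364 149  22  10 172] (array([475.3,  62.2]), array([27.4, 11.8]), 77.58) [0.0104 0.0126 0.0167]
high [ 235   28   56   75 2894] (array([601.1, 182.5]), array([60.2, 72.1]), 78.15) [0.0471 0.0597 0.0655]
high [256 156  19  18 331] (array([495.9, 204.6]), array([21.8, 20.1]), 77.71) [0.0438 0.0487 0.0519]
```

View pics/w2.png

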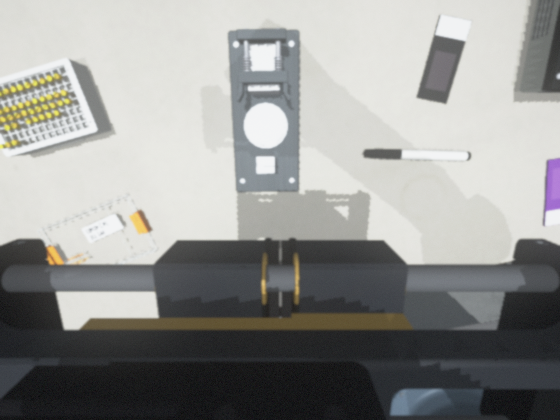

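Run:
```python
from h import *
im=load("w2.npz");P=cloud(im);px=im["pixels"].astype(int)
def md(a): return len(a),np.median(a,0).round(4)
print("bench",md(P[100:200,310:350].reshape(-1,3)))
y=np.deg2rad(-11.7);u=np.array([np.cos(y),np.sin(y)]);v=np.array([-u[1],u[0]]);o=np.array([.541,.1955])
Q=np.dstack([(P[...,:2]-o)@u,(P[...,:2]-o)@v,P[...,2]])*1000
def sel(x0,x1,y0,y1,z0,z1): return np.all((Q>[x0,y0,z0])&(Q<[x1,y1,z1]),-1)
m=sel(-90,115,-45,45,8,30)&(px.max(-1)<120);print("base",md(Q[m]))
m=sel(-90,115,-45,45,8,30)&(px.min(-1)>200);print("window",md(Q[m]),rect(P[m]))
m=sel(-70,-20,-25,25,35,60);q=Q[m];print("ped ext",np.percentile(q,[1,99],0).round(1),rect(P[m]))
for a in range(-60,-30,2):
    s=q[(q[:,0]>=a)&(q[:,0]<a+2)&(abs(q[:,1])<8)]; 
    if len(s): print(a,len(s),s[:,2].mean().round(1))
print("far")
m=sel(10,115,-45,45,35,90);q=Q[m]
for a in range(16,100,3):
    s=q[(q[:,0]>=a)&(q[:,0]<a+3)]
    if len(s): 
        c=s[abs(s[:,1])<12]; print(a,len(s),"y",s[:,1].min().round(1),s[:,1].max().round(1),"zc",np.percentile(c[:,2],[10,50,90]).round(1) if len(c) else "", "zmax",s[:,2].max().round(1))
w=load("w1.npz");P=cloud(w);print("bench w1",md(P[60:180,160:200].reshape(-1,3)))
y=np.deg2rad(-12.3);u=np.array([np.cos(y),np.sin(y)]);v=np.array([-u[1],u[0]]);o=np.array([.5645,-.2239])
Q=np.dstack([(P[...,:2]-o)@u,(P[...,:2]-o)@v,P[...,2]])*1000
for nm,b in dict(slide=(-55,25,-15,15,40,75),top=(45,70,-70,70,40,75),lane_rear=(32,36,-12,12,40,75)).items():
    m=sel(*b);print(nm,md(Q[m]))
```

```text
bench (4000, array([4.927e-01, 1.176e-01, 1.000e-04]))
base (231, array([ 37.7674, -12.3447,  16.2852]))
window (1668, array([ 0.8126, -0.8617, 18.9253])) (array([552.8, 192.2]), array([ 72.2, 170.2]), 78.46)
ped ext [[-56.  -11.1  38.7]
 [-36.1  10.6  52.6]] (array([495.9, 204.6]), array([21.8, 20.1]), 77.71)
-58 3 50.2
-56 22 50.9
-54 26 51.1
-52 15 51.2
-50 24 51.4
-48 26 48.2
-46 27 48.4
-44 15 48.0
-42 28 48.3
-40 28 48.2
-38 27 46.2
far
25 29 y -30.6 29.7 zc  zmax 66.1
28 38 y -29.5 29.5 zc  zmax 66.5
31 35 y -27.3 27.3 zc  zmax 66.0
34 31 y -26.3 25.9 zc  zmax 66.1
37 135 y -26.3 25.7 zc [35.8 47.2 49.1] zmax 66.1
40 128 y -26.3 26.8 zc [47.5 48.4 49.2] zmax 65.9
43 234 y -26.4 26.5 zc [48.2 60.3 65.3] zmax 66.7
46 150 y -26.4 26.4 zc [63.7 64.9 65.7] zmax 67.0
49 157 y -26.4 26.3 zc [64.  64.7 65.5] zmax 66.3
52 152 y -26.4 26.1 zc [63.5 64.8 65.8] zmax 66.8
55 44 y -25.4 26.0 zc [63.6 64.4 64.8] zmax 65.2
58 92 y -21.2 20.6 zc [47.7 48.4 49. ] zmax 61.5
61 107 y -21.2 20.0 zc [47.3 48.2 48.9] zmax 61.5
64 133 y -21.3 21.1 zc [46.9 48.2 49.1] zmax 62.5
67 119 y -21.3 21.0 zc [47.2 48.3 49.2] zmax 61.5
70 105 y -21.3 20.6 zc [47.  48.1 49.4] zmax 61.0
73 108 y -19.2 18.4 zc [47.3 48.3 49.2] zmax 59.9
76 106 y -19.3 18.4 zc [47.2 48.1 49.3] zmax 59.5
79 110 y -19.3 18.2 zc [47.  48.3 49.4] zmax 60.7
82 112 y -19.4 19.3 zc [47.5 48.3 49.2] zmax 61.5
85 349 y -25.9 25.7 zc [48.4 58.6 64.2] zmax 65.9
88 156 y -25.7 25.6 zc [63.  64.3 65.5] zmax 66.0
91 166 y -25.7 25.5 zc [63.5 64.4 65.2] zmax 66.2
94 75 y -25.8 25.0 zc [63.3 64.2 64.9] zmax 65.2
97 8 y -19.5 17.1 zc  zmax 60.7
bench w1 (4800, array([ 6.199e-01, -8.910e-02,  2.000e-04]))
slide (1190, array([-12.7391,  -0.5735,  59.0025]))
top (1991, array([57.5707, -0.4684, 58.3773]))
lane_rear (45, array([33.5837, -1.8219, 55.6797]))
```

Request:
servo_tool(
  increments=[
    [0.012,-0.052,0,0,0,0,255],
    [0.012,-0.052,0,0,0,0,255],
    [0.012,-0.052,0,0,0,0,255],
    [0.012,-0.052,0,0,0,0,255],
    [0.012,-0.052,0,0,0,0,255],
    [0.012,-0.052,-0.02,0,0,0,255],
    [0.012,-0.052,-0.04,0,0,0,255],
    [0.013,-0.053,-0.04,0,0,0,255],
    [0,0,-0.04,0,0,0,255],
    [0,0,-0.02,0,0,0,255],
  ],
  grip_force=5,
)

```text
t: 4.58
tcp_pos: [0.5521, -0.2174, 0.0938]
ee_rot: [3.122, -0.348, -0.006]
wrist_force: [-0.0, 0.5, 0.8]
gripper_width: 0.002
grasp_force: 0.0
```

Request:
servo_tool(
  increments=[
    [0,0,-0.008,0,0,0,255],
    [0,0,-0.004,0,0,0,255],
    [0,0,0,0,0,0,255],
    [0,0,0,0,0,0,255],
  ],
)

```text
t: 5.08
tcp_pos: [0.555, -0.2142, 0.0852]
ee_rot: [3.122, -0.34, 0.003]
wrist_force: [0.2, -0.8, -0.3]
gripper_width: 0.005
grasp_force: 0.0
```

Request:
servo_tool(
  increments=[
    [0,0,-0.004,0,0,0,255],
    [0,0,-0.002,0,0,0,255],
    [0,0,0,0,0,0,255],
    [0,0,0,0,0,0,255],
  ],
)

```text
t: 5.58
tcp_pos: [0.5545, -0.214, 0.0781]
ee_rot: [3.123, -0.34, 0.0]
wrist_force: [-0.4, -0.6, 0.4]
gripper_width: 0.006
grasp_force: 0.0
```

Request:
servo_tool(
  increments=[
    [0.002,-0.006,-0.002,0,0,0,255],
    [0,-0.0027,-0.002,0,0,0,255],
    [0,0,-0.002,0,0,0,255],
    [0,0,-0.0015,0,0,0,255],
    [0,0,0,0,0,0,255],
  ],
)

```text
t: 6.2
tcp_pos: [0.5563, -0.2225, 0.0705]
ee_rot: [-3.123, 0.34, 0.0]
wrist_force: [-0.2, 0.2, -0.0]
gripper_width: 0.005
grasp_force: 0.0
```

Request:
servo_tool(
  increments=[
    [0,0,-0.0004,0,0,0,255],
    [0,0,-0.0004,0,0,0,255],
    [0,0,-0.0004,0,0,0,255],
    [0,0,0,0,0,0,255],
  ],
)

```text
t: 6.7
tcp_pos: [0.5564, -0.2227, 0.0694]
ee_rot: [3.123, -0.34, -0.0]
wrist_force: [-1.0, 0.4, 0.5]
gripper_width: 0.005
grasp_force: 0.0
```

Request:
servo_tool(
  increments=[
    [0,0,-0.0003,0,0,0,255],
    [0,0,-0.0003,0,0,0,255],
    [0,0,-0.0003,0,0,0,255],
    [0,0,-0.0003,0,0,0,255],
  ],
)

```text
t: 7.2
tcp_pos: [0.5564, -0.2227, 0.0682]
ee_rot: [3.123, -0.34, 0.0]
wrist_force: [-0.3, 0.4, -0.4]
gripper_width: 0.006
grasp_force: 0.0
```

Request:
servo_tool(
  increments=[
    [0,0,-0.0003,0,0,0,255],
    [0,0,-0.0003,0,0,0,255],
    [0,0,0,0,0,0,255],
  ],
)

```text
t: 7.58
tcp_pos: [0.5564, -0.2227, 0.0676]
ee_rot: [3.123, -0.34, -0.0]
wrist_force: [-0.2, -0.9, 0.1]
gripper_width: 0.012
grasp_force: 0.0
```

Request:
servo_tool(
  increments=[
    [0,0,-0.0003,0,0,0,255],
    [0,0,-0.0003,0,0,0,255],
    [0,0,0,0,0,0,255],
  ],
)

```text
t: 7.95
tcp_pos: [0.5565, -0.2227, 0.0672]
ee_rot: [3.123, -0.341, 0.0]
wrist_force: [-0.5, 0.2, 1.2]
gripper_width: 0.002
grasp_force: 1.0
```

Request:
servo_tool(
  increments=[
    [0,0,-0.0003,0,0,0,255],
    [0,0,0,0,0,0,255],
  ],
)

```text
t: 8.2
tcp_pos: [0.5567, -0.2228, 0.0672]
ee_rot: [3.123, -0.34, 0.001]
wrist_force: [-1.0, 0.7, 4.0]
gripper_width: 0.005
grasp_force: 2.7
```

Request:
servo_tool(
  increments=[
    [-0.0005,0.0001,-0.0001,0,0,0,255],
    [-0.00147,0.00032,0,0,0,0,255],
    [-0.00195,0.00043,0,0,0,0,255],
    [-0.00195,0.00043,0,0,0,0,255],
    [-0.00195,0.00043,0,0,0,0,255],
    [-0.00195,0.00043,0,0,0,0,255],
  ],
)

```text
t: 8.95
tcp_pos: [0.5476, -0.2207, 0.0672]
ee_rot: [3.123, -0.34, 0.004]
wrist_force: [0.6, -0.4, 5.5]
gripper_width: 0.006
grasp_force: 2.7
```

```bash
cat > m.py <<'E'
from rig import sensors,cams
from h import *
def slide(save):
    im=cams.get_image("scene");np.savez(save,**im);P=cloud(im)
    m=np.all((P>[.38,-.36,.045])&(P<[.70,-.08,.075]),-1)&(im["pixels"].min(-1)>175)
    k,l,st,c=cv2.connectedComponentsWithStats(m.astype(np.uint8))
    for i in range(1,k):
        if st[i,4]>60: print(st[i],rect(P[l==i]))
    print(sensors.get_obs()["tcp_pos"],sensors.get_obs()["wrist_force"])
E
python3 -c "
from m import *
slide('s1.npz')"
```

```text
[324 296  11   9  61] (array([ 533.5, -162.8]), array([23.8, 26.3]), 76.83)
[331 310  13  13 101] (array([ 524.8, -217.2]), array([40.7, 24.9]), 86.1)
[338 328  29  11 178] (array([ 535.4, -276.8]), array([25.5, 75.1]), 69.45)
[ 0.54730674 -0.22070191  0.06722933] [ 0.55478252 -0.71078004  4.9775841 ]
```

Run:
```python
from h import *
a=load("scene0.npz")["pixels"][275:355,300:400,::-1];b=load("s1.npz")["pixels"][275:355,300:400,::-1]
cv2.imwrite("pics/c2.png",cv2.resize(np.hstack([a,b]),(800,320),interpolation=2))
```

```text
(no output)
```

View pics/c2.png

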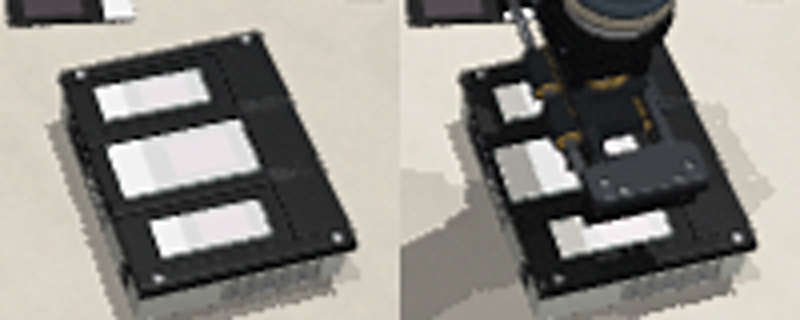

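Request:
servo_tool(
  increments=[
    [-0.00195,0.00043,0,0,0,0,255],
    [-0.00195,0.00043,0,0,0,0,255],
    [-0.00195,0.00043,0,0,0,0,255],
    [-0.00195,0.00043,0,0,0,0,255],
    [-0.00195,0.00043,0,0,0,0,255],
    [-0.00195,0.00043,0,0,0,0,255],
    [-0.00195,0.00043,0,0,0,0,255],
    [-0.00195,0.00043,0,0,0,0,255],
  ],
)

```text
t: 10.0
tcp_pos: [0.532, -0.2173, 0.0672]
ee_rot: [3.123, -0.34, 0.004]
wrist_force: [1.4, -1.2, 6.1]
gripper_width: 0.007
grasp_force: 2.7
```

Request:
servo_tool(
  increments=[
    [-0.00195,0.00043,0,0,0,0,255],
    [-0.00195,0.00043,0,0,0,0,255],
    [-0.00195,0.00043,0,0,0,0,255],
    [-0.00195,0.00043,0,0,0,0,255],
    [-0.00195,0.00043,0,0,0,0,255],
    [-0.00195,0.00043,0,0,0,0,255],
    [-0.00195,0.00043,0,0,0,0,255],
    [-0.00147,0.00032,0,0,0,0,255],
    [0,0,0,0,0,0,255],
  ],
)

```text
t: 11.12
tcp_pos: [0.5167, -0.214, 0.0672]
ee_rot: [3.123, -0.34, 0.003]
wrist_force: [1.1, -0.0, 7.1]
gripper_width: 0.004
grasp_force: 3.0
```

```bash
python3 -c "
from m import *
slide('s2.npz')
P=cloud(load('s2.npz'))
u=np.array([.9767,-.2147]);v=np.array([.2147,.9767])
Q=np.dstack([(P[...,:2]-[.5645,-.2239])@u,(P[...,:2]-[.5645,-.2239])@v,P[...,2]])*1000
m=(Q[...,2]>50)&(Q[...,2]<65)&(abs(Q[...,1])<35)&(Q[...,0]>-125)&(Q[...,0]<-78)
print(m.sum(),Q[m].min(0),Q[m].max(0),Q[m].mean(0))"
```

```text
[320 312  12  14  98] (array([ 493.1, -210.3]), array([39.5, 22.5]), 74.46)
[344 326  23  12 137] (array([ 542.2, -277.6]), array([21.9, 61.2]), 77.88)
[ 0.5166531  -0.21396168  0.06719122] [0.65276321 0.0592667  6.00688131]
141 [-105.72675087  -23.09375011   52.16787565] [-78.07767832  19.3770526   62.9765088 ] [-92.31664489  -1.51340046  57.72006937]
```

Request:
servo_tool(
  increments=[
    [0,0,0.0004,0,0,0,255],
    [0,0,0.0006,0,0,0,255],
    [0,0,0.004,0,0,0,255],
    [0,0,0.03,0,0,0,255],
    [-0.01,0.003,0.04,0,0,0,0],
    [-0.01,0.003,0.04,0,0,0,0],
    [-0.01,0.003,0.02,0,0,0,0],
    [-0.01,0,0,0,0,0,0],
    [0,0,0,0,0,0,0],
    [0,0,0,0,0,0,0],
  ],
)

```text
t: 12.42
tcp_pos: [0.4754, -0.2047, 0.2004]
ee_rot: [-3.122, 0.341, 0.003]
wrist_force: [0.3, 0.4, 0.6]
gripper_width: 0.602
grasp_force: 0.0
```

Run:
```python
from m import *
slide('s3.npz')
im=cams.get_image("wrist");np.savez("w3.npz",**im);cv2.imwrite("pics/w3.png",im["pixels"][:,:,::-1])
o=sensors.get_obs();print(o["tcp_pos"],o["ee_rot"])
P=cloud(im);u=np.array([.9767,-.2147]);v=np.array([.2147,.9767])
m=np.all((P>[.38,-.36,.045])&(P<[.70,-.08,.075]),-1)&(im["pixels"].min(-1)>120)
k,l,st,c=cv2.connectedComponentsWithStats(m.astype(np.uint8))
for i in range(1,k):
    if st[i,4]>100: print(st[i],rect(P[l==i]),np.median(P[l==i][:,2]))
```

```text
[319 308  31  18 373] (array([ 513.8, -214.9]), array([41.9, 81.1]), 77.14)
[338 325  29  14 245] (array([ 535.6, -274.1]), array([27.4, 74.6]), 76.41)
[ 0.47566132 -0.20469432  0.20048844] [-0.79230349 -0.51427256  0.2667201 ]
[ 0.47581081 -0.20468301  0.20063613] [-3.12240679e+00  3.40245778e-01  2.44378493e-03]
[183  23  21 164 289] (array([ 582.2, -143.6]), array([  9.8, 148.4]), 77.53) 0.05837259236055498
[196  22 120   1 120] (array([ 641.9, -219.2]), array([106.5,   1.1]), 77.71) 0.058192995686823804
[ 319   84   33   83 2335] (array([ 537.8, -274.2]), array([28.3, 77.9]), 77.06) 0.05788079934767386
[ 210   87   31   83 2351] (array([ 558.1, -167.9]), array([28.8, 78.3]), 76.18) 0.057772504276964995
[ 258  119   66   97 3919] (array([ 506.4, -223.2]), array([67.4, 97.1]), 77.25) 0.05889678646132215
```

View pics/w3.png

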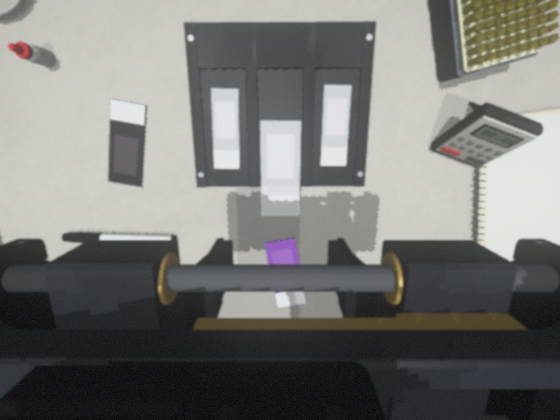

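Run:
```python
from h import *
im=load("w3.npz");P=cloud(im)
y=np.deg2rad(-12.5);u=np.array([np.cos(y),np.sin(y)]);v=np.array([-u[1],u[0]])
Q=np.dstack([(P[...,:2]-[.5645,-.2239])@u,(P[...,:2]-[.5645,-.2239])@v,P[...,2]])*1000
g=im["pixels"].min(-1)
m=(abs(Q[...,2]-58)<5)&(abs(Q[...,1])<23)&(Q[...,0]<20)&(Q[...,0]>-120)&(g>100)
print(rect(P[m]),P[m][:,2].mean(),np.percentile(Q[m],[.3,50,99.7],0).round(1))
n=(abs(Q[...,2]-58)<5)&(abs(Q[...,1])<23)&(Q[...,0]<-78)&(Q[...,0]>-120);print(np.percentile(Q[n],[.5,50,99.5],0).round(1),rect(P[n]))
w=(abs(Q[...,2]-58)<5)&(abs(Q[...,1])>25)&(abs(Q[...,1])<80)&(abs(Q[...,0])<90);print("warmer",np.percentile(Q[w],[.2,99.8],0).round(1))
```

```text
(array([ 515.5, -212.9]), array([ 45.2, 110.1]), 77.25) 0.058679507244504374 [[-105.1  -22.1   54.1]
 [ -51.7   -0.7   58.9]
 [   0.8   20.7   60.8]]
[[-105.2  -19.6   57.1]
 [ -91.8    0.3   59. ]
 [ -78.1   19.1   60.5]] (array([ 474.9, -204.4]), array([39.1, 27.3]), 77.25)
warmer [[-74.6 -79.8  53.5]
 [ 74.7  79.8  60.4]]
```

Request:
servo_tool(
  increments=[
    [0,0.0004,-0.03,0,0,-0.003,0],
    [0,0,-0.04,0,0,0,0],
    [0,0,-0.04,0,0,0,0],
    [0,0,-0.025,0,0,0,0],
    [0,0,-0.012,0,0,0,0],
    [0,0,-0.005,0,0,0,0],
    [0,0,-0.002,0,0,0,0],
    [0,0,0,0,0,0,0],
  ],
)

```text
t: 13.52
tcp_pos: [0.4765, -0.2046, 0.0483]
ee_rot: [3.122, -0.345, 0.002]
wrist_force: [-0.3, 0.0, 0.2]
gripper_width: 1.001
grasp_force: 0.0
```

Request:
servo_tool(
  increments=[
    [-0.0006,0.0002,-0.0015,0,0,0,60],
    [0,0,-0.0005,0,0,0,110],
    [0,0,0,0,0,0,120],
    [0,0,0,0,0,0,120],
    [0,0,0,0,0,0,125],
    [0,0,0,0,0,0,130],
    [0,0,0,0,0,0,140],
    [0,0,0,0,0,0,150],
    [0,0,0,0,0,0,150],
  ],
  grip_force=10,
)

```text
t: 14.65
tcp_pos: [0.4753, -0.2042, 0.0456]
ee_rot: [3.122, -0.345, -0.0]
wrist_force: [1.0, -0.6, -0.2]
gripper_width: 0.461
grasp_force: 10.0
```

Request:
servo_tool(
  increments=[
    [0,0,0.001,0,0,0,255],
    [0,0,0.002,0,0,0,255],
    [0,0,0.004,0,0,0,255],
    [0,0,0.01,0,0,0,255],
    [0,0,0.02,0,0,0,255],
    [0,0,0.02,0,0,0,255],
    [0,0,0.02,0,0,0,255],
    [0,0,0.01,0,0,0,255],
    [0,0,0,0,0,0,255],
  ],
)

```text
t: 15.78
tcp_pos: [0.4757, -0.2044, 0.1334]
ee_rot: [3.122, -0.345, 0.002]
wrist_force: [-0.2, -0.3, -0.7]
gripper_width: 0.457
grasp_force: 10.0
```

```bash
cat >> m.py <<'E'
def held(save):
    im=cams.get_image("wrist");np.savez(save,**im);P=cloud(im);o=sensors.get_obs();t=o["tcp_pos"]
    from scipy.spatial.transform import Rotation as R
    M=R.from_rotvec(o["ee_rot"]).as_matrix();Q=(P-t)@M*1000
    m=(Q[...,0]>-5)&(Q[...,0]<95)&(abs(Q[...,1])<25)&(Q[...,2]>-40)&(Q[...,2]<10)&(im["z_map"]>0)
    q=Q[m];print(len(q),"pct",np.percentile(q,[1,50,99],0).round(1))
    i=abs(q[:,1])<17;c=np.polyfit(q[i,0],q[i,2],1);print("z_tool=%.4f*x+%.2f"%tuple(c), "yaw",rect(q/1000))
    print("tcp",t,"R",M.round(4).tolist(),o["grasp_force"],o["gripper_width"]);return im
E
python3 -c "
from m import *
held('w4.npz')"
```

```text
13416 pct [[  4.1 -22.4 -21.4]
 [ 45.4   0.4 -13.9]
 [ 81.7  22.4  -8.3]]
z_tool=0.0031*x+-14.02 yaw (array([38.8,  0.2]), array([87.3, 50. ]), 0.4)
tcp [ 0.47520521 -0.20422162  0.13266489] R [[0.9758, -0.2186, 0.0001], [-0.2186, -0.9758, -0.0002], [0.0001, 0.0002, -1.0]] 9.997860342264175 0.45536281310366206
```

Request:
servo_tool(
  increments=[
    [0,0.01,0.005,0,0,0.007,255],
    [0,0.025,0.005,0,0,0.006,255],
    [0.0005,0.04,0,0,0,0,255],
    [0.0005,0.045,0,0,0,0,255],
    [0.0005,0.045,0,0,0,0,255],
    [0.0005,0.045,0,0,0,0,255],
    [0.0005,0.045,0,0,0,0,255],
    [0.0005,0.045,0,0,0,0,255],
    [0.0005,0.045,0,0,0,0,255],
    [0,0.035,0,0,0,0,255],
  ],
  grip_force=20,
)

```text
t: 17.08
tcp_pos: [0.4778, 0.1785, 0.1424]
ee_rot: [-3.125, 0.321, 0.002]
wrist_force: [0.2, -1.1, -0.2]
gripper_width: 0.451
grasp_force: 20.0
```

Request:
servo_tool(
  increments=[
    [0,0.02,0,0,0,0,255],
    [0,0.008,0,0,0,0,255],
    [0,0,0,0,0,0,255],
    [0,0,0,0,0,0,255],
  ],
)

```text
t: 17.58
tcp_pos: [0.4788, 0.2026, 0.1424]
ee_rot: [3.123, -0.327, -0.001]
wrist_force: [-0.6, -0.0, -0.5]
gripper_width: 0.454
grasp_force: 20.0
```

```bash
cat >> m.py <<'E'
def edges(save):
    im=load(save);return im
E
python3 - <<'E'
from m import *
from scipy.spatial.transform import Rotation as R
im=held('w5.npz');P=cloud(im);o=sensors.get_obs();t=o["tcp_pos"];M=R.from_rotvec(o["ee_rot"]).as_matrix()
Q=(P-t)@M*1000
m=(Q[...,0]>15)&(Q[...,0]<100)&(abs(Q[...,1])<30)&(Q[...,2]>-20)&(Q[...,2]<-6)&(im["z_map"]>0)
q=Q[m];print(np.percentile(q,[.5,99.5],0).round(1),rect(q/1000))
xs=[];c=[]
for a in range(24,78,4):
    s=q[(q[:,0]>=a)&(q[:,0]<a+4)];xs.append(a+2);c.append((s[:,1].min()+s[:,1].max())/2)
f=np.polyfit(xs,c,1);print("center line y_tool",f, "deg",np.rad2deg(f[0]))
x=M[:,0];print("tool yaw",np.rad2deg(np.arctan2(x[1],x[0])))
cv2.imwrite("pics/w5.png",im["pixels"][:,:,::-1])
E
```

```text
13426 pct [[  3.5 -22.5 -20.4]
 [ 44.8   0.3 -13. ]
 [ 81.1  22.5  -7.5]]
z_tool=0.0047*x+-13.20 yaw (array([38.4,  0.1]), array([86.7, 50. ]), 0.09)
tcp [0.47892618 0.20252252 0.14247952] R [[0.9782, -0.2075, -0.0003], [-0.2075, -0.9782, -0.0009], [-0.0001, 0.0009, -1.0]] 19.997642934322357 0.4496789598338881
[[ 15.4 -19.5 -14.5]
 [ 81.5  20.  -11.3]] (array([48.4,  0.2]), array([66.7, 40.3]), 0.03)
center line y_tool [0.00200425 0.19412658] deg 0.11483506240775421
tool yaw -11.973864921264415
```

View pics/w5.png

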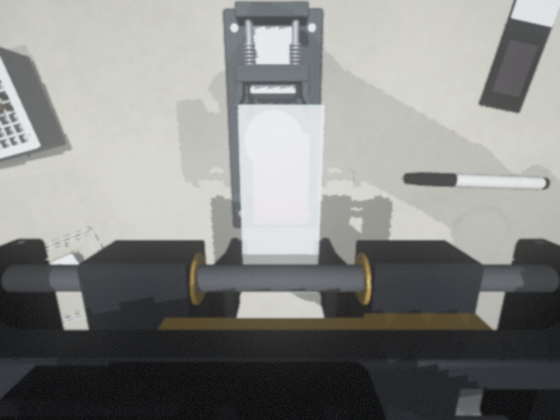

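Run:
```python
from h import *
for n in("w2.npz","w5.npz"):
    im=load(n);P=cloud(im);y=np.deg2rad(-11.8);u=np.array([np.cos(y),np.sin(y)]);v=np.array([-u[1],u[0]])
    Q=np.dstack([(P[...,:2]-[.541,.1955])@u,(P[...,:2]-[.541,.1955])@v,P[...,2]])*1000
    for nm,b in dict(jawblk=(42,59,62,69),endblk=(80,100,62,69),base=(60,112,12,20),mouth=(20,42,58,69)).items():
        m=(Q[...,0]>b[0])&(Q[...,0]<b[1])&(abs(Q[...,1])<50)&(Q[...,2]>b[2])&(Q[...,2]<b[3])
        q=Q[m]; print(n,nm,len(q),np.percentile(q,[1,99],0).round(1).tolist(),"ymid",np.percentile(q[:,1],[1,99]).mean().round(2),rect(P[m])[2])
```

```text
w2.npz jawblk 613 [[42.8, -26.3, 62.8], [55.4, 26.3, 66.5]] ymid -0.0 78.88
w2.npz endblk 539 [[85.8, -25.5, 62.2], [95.3, 25.3, 66.0]] ymid -0.13 77.69
w2.npz base 1250 [[60.6, -42.1, 13.7], [108.3, 42.5, 18.2]] ymid 0.2 78.46
w2.npz mouth 156 [[25.6, -29.5, 58.3], [41.7, 29.0, 66.1]] ymid -0.22 78.26
w5.npz jawblk 1394 [[42.7, -26.9, 62.4], [55.8, 26.2, 66.4]] ymid -0.39 78.07
w5.npz endblk 1250 [[85.6, -25.5, 62.2], [95.8, 25.3, 65.8]] ymid -0.12 77.91
w5.npz base 2301 [[60.8, -42.8, 13.5], [108.5, 42.3, 18.1]] ymid -0.28 78.2
w5.npz mouth 314 [[26.1, -28.9, 58.4], [41.7, 29.0, 66.3]] ymid 0.01 80.99
```

Request:
servo_tool(
  increments=[
    [0.0014,0.0058,0,0,0,0.003,255],
    [0,0,-0.02,0,0,0,255],
    [0,0,-0.03,0,0,0,255],
    [0,0,-0.02,0,0,0,255],
    [0,0,-0.01,0,0,0,255],
    [0,0,-0.005,0,0,0,255],
    [0,0,0,0,0,0,255],
    [0,0,0,0,0,0,255],
  ],
)

```text
t: 18.62
tcp_pos: [0.4807, 0.2099, 0.0583]
ee_rot: [-3.125, 0.32, -0.002]
wrist_force: [-1.6, 0.1, -0.7]
gripper_width: 0.451
grasp_force: 20.0
```

```bash
cat > w.py <<'E'
from m import *
def where(tag):
    o=sensors.get_obs();u=np.array([.9789,-.2045,0]);v=np.array([.2045,.9789,0]);d=o["tcp_pos"]-[.541,.1955,0]
    print(tag,"clamp TCP x,y,z mm",(np.array([d@u,d@v,d[2]])*1000).round(2),"F",(o["wrist_force"]@u).round(1),(o["wrist_force"]@v).round(1),o["wrist_force"][2].round(1),"rot",o["ee_rot"].round(4),o["t"])
E
python3 -c "
from w import *
where('a')"
```

```text
a clamp TCP x,y,z mm [-61.94   1.77  58.32] F -1.6 -0.2 -0.7 rot [-3.1246e+00  3.2010e-01 -2.0000e-03] 18.625
```

Request:
servo_tool(
  increments=[
    [-0.0003,-0.0015,-0.004,0,0,0,255],
    [0,0,-0.005,0,0,0,255],
    [0,0,-0.003,0,0,0,255],
    [0,0,-0.002,0,0,0,255],
    [0,0,-0.001,0,0,0,255],
    [0,0,0,0,0,0,255],
    [0,0,0,0,0,0,255],
  ],
)

```text
t: 19.5
tcp_pos: [0.48, 0.2081, 0.0427]
ee_rot: [-3.125, 0.32, -0.0]
wrist_force: [-0.3, 0.4, -0.5]
gripper_width: 0.455
grasp_force: 20.0
```

```bash
python3 -c "
from w import *
where('a')"
```

```text
a clamp TCP x,y,z mm [-62.26  -0.1   42.72] F -0.4 0.3 -0.5 rot [-3.1252e+00  3.2020e-01 -3.0000e-04] 19.5
```

Request:
servo_tool(
  increments=[
    [0.0028,-0.0006,0.0005,0,0,0,255],
    [0.0039,-0.0008,0,0,0,0,255],
    [0.0039,-0.0006,0,0,0,0,255],
    [0.0039,-0.0008,0,0,0,0,255],
    [0.0029,-0.0006,0,0,0,0,255],
    [0.001,-0.0002,0,0,0,0,255],
    [0,0,0,0,0,0,255],
    [0,0,0,0,0,0,255],
  ],
)

```text
t: 20.5
tcp_pos: [0.4982, 0.2045, 0.0431]
ee_rot: [3.125, -0.32, -0.0]
wrist_force: [0.6, -0.1, 0.4]
gripper_width: 0.449
grasp_force: 20.0
```

```bash
python3 -c "
from w import *
where('a')"
```

```text
a clamp TCP x,y,z mm [-43.75   0.1   43.13] F 0.6 -0.0 0.4 rot [ 3.1251e+00 -3.1980e-01 -2.0000e-04] 20.5
```

Request:
servo_tool(
  increments=[
    [0.00098,-0.0002,0,0,0,0,255],
    [0.00098,-0.0002,0,0,0,0,255],
    [0.00098,-0.0002,0,0,0,0,255],
    [0.00039,-8e-05,0,0,0,0,255],
    [0.00039,-8e-05,0,0,0,0,255],
    [0.00039,-8e-05,0,0,0,0,255],
    [0.00039,-8e-05,0,0,0,0,255],
    [0,0,0,0,0,0,255],
  ],
)

```text
t: 21.5
tcp_pos: [0.5029, 0.2035, 0.0431]
ee_rot: [3.125, -0.32, 0.0]
wrist_force: [0.1, 0.1, -0.9]
gripper_width: 0.454
grasp_force: 20.0
```

Request:
servo_tool(
  increments=[
    [0.00039,-8e-05,0,0,0,0,255],
    [0.00039,-8e-05,0,0,0,0,255],
    [0.00039,-8e-05,0,0,0,0,255],
    [0.00039,-8e-05,0,0,0,0,255],
    [0.00039,-8e-05,0,0,0,0,255],
    [0,0,0,0,0,0,255],
  ],
)

```text
t: 22.25
tcp_pos: [0.5039, 0.2033, 0.0429]
ee_rot: [3.125, -0.319, -0.002]
wrist_force: [-3.4, 0.2, -0.6]
gripper_width: 0.457
grasp_force: 20.0
```

```bash
python3 -c "
from w import *
where('a')"
```

```text
a clamp TCP x,y,z mm [-3.789e+01  1.000e-02  4.288e+01] F -3.4 -0.5 -0.6 rot [ 3.1247e+00 -3.1940e-01 -2.3000e-03] 22.25
```

Request:
servo_tool(
  increments=[
    [0.00049,-0.0001,0,0,0,0,255],
    [0.00049,-0.0001,0,0,0,0,255],
    [0.00049,-0.0001,0,0,0,0,255],
    [0.00049,-0.0001,0,0,0,0,255],
    [0.00049,-0.0001,0,0,0,0,255],
    [0.00049,-0.0001,0,0,0,0,255],
    [0.00049,-0.0001,0,0,0,0,255],
    [0.00049,-0.0001,0,0,0,0,255],
    [0,0,0,0,0,0,255],
  ],
)

```text
t: 23.38
tcp_pos: [0.5076, 0.2025, 0.0428]
ee_rot: [3.125, -0.32, -0.003]
wrist_force: [-6.4, 2.1, -0.6]
gripper_width: 0.452
grasp_force: 20.0
```

```bash
python3 -c "
from w import *
where('a')"
```

```text
a clamp TCP x,y,z mm [-3.412e+01  2.000e-02  4.283e+01] F -6.7 0.7 -0.6 rot [ 3.1246 -0.3197 -0.0032] 23.375
```

Request:
servo_tool(
  increments=[
    [0.00049,-0.0001,0,0,0,0,255],
    [0.00049,-0.0001,0,0,0,0,255],
    [0.00049,-0.0001,0,0,0,0,255],
    [0.00049,-0.0001,0,0,0,0,255],
    [0,0,0,0,0,0,255],
    [0,0,0,0,0,0,255],
  ],
)

```text
t: 24.12
tcp_pos: [0.5089, 0.2022, 0.0427]
ee_rot: [3.124, -0.319, -0.005]
wrist_force: [-7.3, 2.5, 0.2]
gripper_width: 0.453
grasp_force: 20.0
```

Run:
```python
from w import *
where('a')
im=held('w6.npz');P=cloud(im)
cv2.imwrite("pics/w6.png",im["pixels"][:,:,::-1])
y=np.deg2rad(-11.8);u=np.array([np.cos(y),np.sin(y)]);v=np.array([-u[1],u[0]])
Q=np.dstack([(P[...,:2]-[.541,.1955])@u,(P[...,:2]-[.541,.1955])@v,P[...,2]])*1000
m=(Q[...,0]>30)&(Q[...,0]<75)&(abs(Q[...,1])<15)&(Q[...,2]>62)&(Q[...,2]<69);print("jaw top x",np.percentile(Q[m],[1,99],0).round(1))
m=(Q[...,0]>-20)&(Q[...,0]<47)&(abs(Q[...,1])<17)&(Q[...,2]>48)&(Q[...,2]<61);q=Q[m];print("slide top z",np.polyfit(q[:,0],q[:,2],1))
```

```text
a clamp TCP x,y,z mm [-3.277e+01 -1.000e-02  4.268e+01] F -7.6 1.0 0.2 rot [ 3.1244 -0.3192 -0.0048] 24.125
18017 pct [[  3.9 -24.3 -23.6]
 [ 58.6  -0.1 -13.7]
 [ 93.1  24.2  -8.6]]
z_tool=-0.0818*x+-10.69 yaw (array([45., -0.]), array([100.,  50.]), 0.0)
tcp [0.50891653 0.20218073 0.04267054] R [[0.9793, -0.2022, -0.0032], [-0.2022, -0.9793, -0.0007], [-0.003, 0.0013, -1.0]] 19.99567151069641 0.4550175205429057
jaw top x [[ 49.1 -14.7  62.6]
 [ 60.8  14.7  66.2]]
slide top z [8.94999554e-04 5.59753007e+01]
```

Request:
servo_tool(
  increments=[
    [0,0,0,0.00205,0.0098,0,255],
    [0,0,0,0.00205,0.0098,0,255],
    [0,0,0,0.00205,0.0098,0,255],
    [0,0,0,0.00205,0.0098,0,255],
    [0,0,0,0,0,0,255],
    [0,0,0,0,0,0,255],
  ],
)

```text
t: 24.92
tcp_pos: [0.5089, 0.2021, 0.0428]
ee_rot: [-3.121, 0.319, 0.068]
wrist_force: [-7.8, 0.7, 0.5]
gripper_width: 0.453
grasp_force: 20.1
```

```bash
cat >> w.py <<'E'
def look(save):
    im=cams.get_image("wrist");np.savez(save,**im);P=cloud(im)
    u=np.array([.9789,-.2045]);v=np.array([.2045,.9789])
    Q=np.dstack([(P[...,:2]-[.541,.1955])@u,(P[...,:2]-[.541,.1955])@v,P[...,2]])*1000
    m=(Q[...,0]>30)&(Q[...,0]<75)&(abs(Q[...,1])<15)&(Q[...,2]>62)&(Q[...,2]<69);print("jaw top x",np.percentile(Q[m],[1,99],0).round(1)[:,0])
    m=(Q[...,0]>-35)&(Q[...,0]<45)&(abs(Q[...,1])<16)&(Q[...,2]>46)&(Q[...,2]<61);q=Q[m];c=np.polyfit(q[:,0],q[:,2],1);print("slide top z",c.round(4),"bottom at nose x=48:",np.polyval(c,48)-3.5-48.25,"near:",np.polyval(c,-46)-3.5-48.25, np.percentile(q[:,0],1))
    return im
E
python3 -c "
from w import *
where('a');look('w7.npz')"
```

```text
a clamp TCP x,y,z mm [-32.75  -0.11  42.79] F -7.8 -0.9 0.5 rot [-3.1215  0.3193  0.0676] 24.925
jaw top x [49.6 61. ]
slide top z [4.00000e-04 5.60187e+01] bottom at nose x=48: 4.286045810448947 near: 4.252106681912636 -28.055604745948834
```

Request:
servo_tool(
  increments=[
    [-0.00098,0.0002,0,0,0,0,255],
    [-0.00098,0.0002,0,0,0,0,255],
    [-0.00098,0.0002,0,0,0,0,255],
    [-0.00098,0.0002,0,0,0,0,255],
    [-0.00098,0.0002,0,0,0,0,255],
    [-0.00098,0.0002,0,0,0,0,255],
    [-0.00098,0.0002,0,0,0,0,255],
    [-0.00098,0.0002,0,0,0,0,255],
    [-0.00098,0.0002,0,0,0,0,255],
    [-0.00098,0.0002,0,0,0,0,255],
  ],
  grip_force=25,
)

```text
t: 26.22
tcp_pos: [0.5022, 0.2039, 0.0435]
ee_rot: [-3.12, 0.321, 0.059]
wrist_force: [0.4, -0.9, -0.9]
gripper_width: 0.452
grasp_force: 25.0
```

Request:
servo_tool(
  increments=[
    [0,0,0,0.00205,0.0098,0,255],
    [0,0,0,0.00205,0.0098,0,255],
    [0,0,0,0.00205,0.0098,0,255],
    [0,0,0,0.00165,0.0078,0,255],
    [0,0,0,0,0,0,255],
    [0,0,0,0,0,0,255],
  ],
)

```text
t: 26.98
tcp_pos: [0.5009, 0.204, 0.0432]
ee_rot: [-3.115, 0.319, 0.121]
wrist_force: [-0.3, -1.0, 0.1]
gripper_width: 0.456
grasp_force: 25.1
```

```bash
python3 -c "
from w import *
where('a');look('w8.npz')"
```

```text
a clamp TCP x,y,z mm [-41.     0.14  43.16] F -0.1 -1.1 0.1 rot [-3.1148  0.3191  0.1214] 26.975
jaw top x [43.9 55.6]
slide top z [-0.0638 54.0144] bottom at nose x=48: -0.7974258815017592 near: 5.198675026360647 -33.96275874664404
```

```bash
cat > f.py <<'E'
from w import *
def fit(save):
    im=load(save);P=cloud(im)
    u=np.array([.9789,-.2045]);v=np.array([.2045,.9789])
    Q=np.dstack([(P[...,:2]-[.541,.1955])@u,(P[...,:2]-[.541,.1955])@v,P[...,2]])*1000
    for x in range(-36,48,6):
        m=(abs(Q[...,0]-x)<3)&(abs(Q[...,1])<15)&(Q[...,2]>42);q=Q[m]
        if len(q): print(x,len(q),np.percentile(q[:,2],[10,50,90]).round(1))
E
python3 -c "
from f import *
fit('w8.npz')
print();fit('w7.npz')"
```

```text
-36 386 [55.3 56.  56.8]
-30 622 [55.  55.7 56.4]
-24 637 [54.6 55.3 56.1]
-18 657 [54.2 55.  55.7]
-12 5071 [ 55.2 136.4 144.1]
-6 11438 [117.3 147.1 153.7]
0 756 [53.3 54.1 55. ]
6 758 [53.  53.8 54.5]
12 787 [52.7 53.4 54.3]
18 796 [52.3 53.1 53.8]
24 862 [52.  52.8 53.6]
30 860 [51.6 52.4 53.3]
36 919 [51.2 52.  52.9]
42 5815 [ 51.8 191.4 191.4]

-30 202 [55.4 56.  56.8]
-24 611 [55.2 56.  56.7]
-18 627 [55.2 55.9 56.7]
-12 656 [55.2 56.  56.7]
-6 11991 [130.  144.8 154. ]
0 4531 [ 56.2 120.6 153.9]
6 726 [55.3 56.1 56.8]
12 747 [55.3 56.1 56.9]
18 769 [55.2 56.1 56.9]
24 824 [55.2 56.1 56.8]
30 834 [55.2 56.  56.9]
36 919 [55.2 56.  56.8]
42 5626 [ 56.2 193.8 193.8]
```

Request:
servo_tool(
  increments=[
    [0.00049,-0.0001,0.0003,0,0,0,255],
    [0.00039,-8e-05,0,0,0,0,255],
    [0.00039,-8e-05,0,0,0,0,255],
    [0.00039,-8e-05,0,0,0,0,255],
    [0.00039,-8e-05,0,0,0,0,255],
    [0.00039,-8e-05,0,0,0,0,255],
    [0.00039,-8e-05,0,0,0,0,255],
    [0.00039,-8e-05,0,0,0,0,255],
    [0.00039,-8e-05,0,0,0,0,255],
    [0.00039,-8e-05,0,0,0,0,255],
  ],
)

```text
t: 28.28
tcp_pos: [0.504, 0.2033, 0.0432]
ee_rot: [-3.115, 0.318, 0.124]
wrist_force: [-4.1, 1.1, -1.2]
gripper_width: 0.45
grasp_force: 25.1
```

```bash
python3 -c "
from w import *
where('a')"
```

```text
a clamp TCP x,y,z mm [-3.776e+01  4.000e-02  4.324e+01] F -4.2 0.2 -1.2 rot [-3.1153  0.3185  0.1239] 28.275
```

Request:
servo_tool(
  increments=[
    [0.00039,-8e-05,0,0,0,0,255],
    [0.00049,-0.0001,0,0,0,0,255],
    [0.00049,-0.0001,0,0,0,0,255],
    [0.00049,-0.0001,0,0,0,0,255],
    [0,0,0,0,0,0,255],
  ],
)

```text
t: 28.9
tcp_pos: [0.5061, 0.2029, 0.0433]
ee_rot: [-3.115, 0.319, 0.124]
wrist_force: [-6.4, 0.3, 0.1]
gripper_width: 0.455
grasp_force: 25.1
```

```bash
python3 -c "
from f import *
where('a');look('w9.npz');fit('w9.npz')"
```

```text
a clamp TCP x,y,z mm [-35.7    0.08  43.29] F -6.3 -1.0 0.1 rot [-3.1152  0.3187  0.1236] 28.9
jaw top x [46.9 58.5]
slide top z [-0.0574 54.4472] bottom at nose x=48: -0.060000885452680564 near: 5.339519433087162 -30.545820575326655
-30 458 [55.4 56.2 56.8]
-24 626 [55.1 55.8 56.6]
-18 640 [54.6 55.4 56.2]
-12 653 [54.3 55.1 55.8]
-6 7657 [119.4 139.3 148. ]
0 8920 [116.1 148.4 154. ]
6 731 [53.4 54.1 54.9]
12 761 [53.  53.8 54.7]
18 792 [52.6 53.5 54.2]
24 820 [52.3 53.1 53.9]
30 834 [52.  52.7 53.5]
36 905 [51.5 52.3 53.2]
42 916 [51.1 52.  52.8]
```

Request:
servo_tool(
  increments=[
    [0.00049,-0.0001,0,0,0,0,255],
    [0.00049,-0.0001,0,0,0,0,255],
    [0.00049,-0.0001,0,0,0,0,255],
    [0.00049,-0.0001,0,0,0,0,255],
    [0.00049,-0.0001,0,0,0,0,255],
    [0,0,0,0,0,0,255],
    [0,0,0,0,0,0,255],
  ],
)

```text
t: 29.82
tcp_pos: [0.5077, 0.2024, 0.0431]
ee_rot: [-3.115, 0.318, 0.126]
wrist_force: [-6.1, 1.4, -0.0]
gripper_width: 0.452
grasp_force: 25.1
```

```bash
python3 -c "
from f import *
where('a');look('w10.npz');fit('w10.npz')"
```

```text
a clamp TCP x,y,z mm [-34.    -0.    43.12] F -6.3 0.2 -0.0 rot [-3.1155  0.3185  0.1258] 29.825
jaw top x [48.6 60.2]
slide top z [-0.0554 54.4328] bottom at nose x=48: 0.025413791360243465 near: 5.229372721216201 -28.82780346376363
-30 286 [55.3 56.1 56.7]
-24 623 [55.  55.7 56.5]
-18 620 [54.6 55.4 56.1]
-12 666 [54.3 55.  55.8]
-6 2192 [ 54.5 130.  133. ]
0 13524 [119.4 144.6 153.5]
6 1530 [ 53.6 114.7 118.4]
12 764 [53.  53.9 54.7]
18 776 [52.6 53.5 54.3]
24 807 [52.3 53.1 53.9]
30 829 [52.  52.8 53.6]
36 902 [51.5 52.5 53.3]
42 913 [51.2 52.1 52.9]
```

Request:
servo_tool(
  increments=[
    [0.0004,-8e-05,0,0,0,0,255],
    [0.0004,-8e-05,0,0,0,0,255],
    [6e-05,-1e-05,-0.00035,-0.00086,-0.0041,0,255],
    [6e-05,-1e-05,-0.00035,-0.00086,-0.0041,0,255],
    [6e-05,-1e-05,-0.00035,-0.00086,-0.0041,0,255],
    [6e-05,-1e-05,-0.00035,-0.00086,-0.0041,0,255],
    [6e-05,-1e-05,-0.00035,-0.00086,-0.0041,0,255],
    [6e-05,-1e-05,-0.00035,-0.00086,-0.0041,0,255],
    [6e-05,-1e-05,-0.00035,-0.00086,-0.0041,0,255],
    [0,0,0,0,0,0,255],
  ],
)

```text
t: 31.12
tcp_pos: [0.5085, 0.2023, 0.0405]
ee_rot: [-3.12, 0.319, 0.081]
wrist_force: [-8.2, 0.5, -0.0]
gripper_width: 0.45
grasp_force: 25.1
```

```bash
python3 -c "
from f import *
where('a');look('w11.npz');fit('w11.npz')"
```

```text
a clamp TCP x,y,z mm [-3.321e+01  2.000e-02  4.054e+01] F -8.2 -1.2 -0.0 rot [-3.1203  0.3185  0.0811] 31.125
jaw top x [49.2 60.7]
slide top z [-2.40000e-02  5.29649e+01] bottom at nose x=48: 0.06324743693285484 near: 2.3186134674833383 -28.43897187171127
-30 242 [53.  53.6 54.3]
-24 617 [52.8 53.5 54.3]
-18 616 [52.6 53.3 54.2]
-12 669 [52.5 53.2 54. ]
-6 9478 [126.  140.  150.3]
0 7051 [112.3 144.9 152.1]
6 732 [52.  52.9 53.7]
12 758 [52.  52.8 53.4]
18 760 [51.8 52.6 53.4]
24 814 [51.7 52.4 53.2]
30 830 [51.4 52.3 53.1]
36 888 [51.2 52.  52.9]
42 5553 [ 52.1 190.9 190.9]
```

Request:
servo_tool(
  increments=[
    [2e-05,0,-0.0003,-0.0007,-0.0035,0,255],
    [2e-05,0,-0.0003,-0.0007,-0.0035,0,255],
    [2e-05,0,-0.0003,-0.0007,-0.0035,0,255],
    [2e-05,0,-0.0003,-0.0007,-0.0035,0,255],
    [2e-05,0,-0.0003,-0.0007,-0.0035,0,255],
    [0,0,-0.0003,-0.0007,-0.0035,0,255],
    [0,0,0,0,0,0,255],
    [0,0,0,0,0,0,255],
  ],
)

```text
t: 32.17
tcp_pos: [0.5087, 0.2022, 0.0387]
ee_rot: [-3.123, 0.319, 0.047]
wrist_force: [-7.6, 2.2, -0.1]
gripper_width: 0.449
grasp_force: 25.1
```

```bash
python3 -c "
from f import *
where('a');look('w12.npz');fit('w12.npz')"
```

```text
a clamp TCP x,y,z mm [-32.96   0.    38.74] F -7.9 0.6 -0.1 rot [-3.1229  0.319   0.0475] 32.175
jaw top x [49.  60.8]
slide top z [-2.40000e-03  5.19059e+01] bottom at nose x=48: 0.039664977960747194 near: 0.2672513029010659 -28.56831429880969
-30 246 [51.3 52.  52.7]
-24 618 [51.2 51.9 52.7]
-18 626 [51.2 51.9 52.7]
-12 657 [51.1 51.9 52.6]
-6 13605 [118.  141.7 150.7]
0 2898 [ 51.8 115.6 117.6]
6 728 [51.2 51.9 52.7]
12 753 [51.1 51.9 52.7]
18 764 [51.1 51.9 52.6]
24 807 [51.1 51.9 52.7]
30 834 [51.  51.9 52.8]
36 907 [51.  51.8 52.6]
42 5560 [ 52.  190.8 190.8]
```

Request:
servo_tool(
  increments=[
    [0,0,-0.0002,0,0,0,255],
    [0,0,-0.0001,0,0,0,255],
    [0,0,0,0,0,0,255],
  ],
)

```text
t: 32.6
tcp_pos: [0.5087, 0.2022, 0.0385]
ee_rot: [-3.123, 0.319, 0.047]
wrist_force: [-7.5, 0.3, -0.1]
gripper_width: 0.454
grasp_force: 25.2
```

Request:
servo_tool(
  increments=[
    [-0.0003,6e-05,0,0,0,0,255],
    [-0.0003,6e-05,0,0,0,0,255],
    [-0.0003,6e-05,0,0,0,0,255],
    [-0.0003,6e-05,0,0,0,0,255],
    [0,0,0,0,0,0,255],
  ],
)

```text
t: 33.22
tcp_pos: [0.508, 0.2024, 0.0386]
ee_rot: [-3.123, 0.319, 0.046]
wrist_force: [-6.5, 1.2, -0.2]
gripper_width: 0.453
grasp_force: 25.1
```

```bash
python3 -c "
from f import *
where('a');look('w13.npz')"
```

```text
a clamp TCP x,y,z mm [-33.69   0.05  38.58] F -6.6 -0.1 -0.2 rot [-3.1227  0.3192  0.046 ] 33.225
jaw top x [48.3 60.1]
slide top z [-1.20000e-03  5.18315e+01] bottom at nose x=48: 0.02288412779090976 near: 0.1377657430801733 -29.289684218938028
```

Request:
servo_tool(
  increments=[
    [-0.0003,6e-05,0,0,0,0,255],
    [-0.0003,6e-05,0,0,0,0,255],
    [-0.0003,6e-05,0,0,0,0,255],
    [0,0,0,0,0,0,255],
    [0,0,0,0,0,0,255],
  ],
)

```text
t: 33.9
tcp_pos: [0.5076, 0.2025, 0.0387]
ee_rot: [-3.122, 0.319, 0.045]
wrist_force: [-5.0, 1.4, -0.0]
gripper_width: 0.448
grasp_force: 25.1
```

Request:
servo_tool(
  increments=[
    [-0.0003,6e-05,0,0,0,0,255],
    [-0.0003,6e-05,0,0,0,0,255],
    [-0.0003,6e-05,0,0,0,0,255],
    [0,0,0,0,0,0,255],
    [0,0,0,0,0,0,255],
  ],
)

```text
t: 34.52
tcp_pos: [0.5076, 0.2026, 0.0388]
ee_rot: [-3.122, 0.32, 0.043]
wrist_force: [-2.9, 1.2, -0.7]
gripper_width: 0.449
grasp_force: 25.1
```

```bash
python3 -c "
from f import *
where('a');look('w14.npz')"
```

```text
a clamp TCP x,y,z mm [-34.16   0.09  38.85] F -3.1 0.6 -0.7 rot [-3.1221  0.32    0.0425] 34.525
jaw top x [48.  59.7]
slide top z [-4.20000e-03  5.19856e+01] bottom at nose x=48: 0.035947196063673914 near: 0.42699693969751706 -29.696104044815247
```

Request:
servo_tool(
  increments=[
    [-0.0003,6e-05,-0.0002,0,0,0,255],
    [-0.0003,6e-05,-0.0002,0,0,0,255],
    [0,0,-0.0001,0,0,0,255],
    [0,0,0,0,0,0,255],
  ],
)

```text
t: 35.08
tcp_pos: [0.5076, 0.2026, 0.0386]
ee_rot: [-3.122, 0.32, 0.041]
wrist_force: [-1.6, -0.0, 0.9]
gripper_width: 0.446
grasp_force: 25.1
```

```bash
python3 -c "
from f import *
where('a');look('w15.npz')"
```

```text
a clamp TCP x,y,z mm [-34.16   0.14  38.6 ] F -1.6 -0.3 0.9 rot [-3.1218  0.3203  0.0408] 35.075
jaw top x [48.  59.6]
slide top z [-1.60000e-03  5.18556e+01] bottom at nose x=48: 0.028722319073132496 near: 0.17925425697055175 -29.743838455233508
```

Request:
servo_tool(
  increments=[
    [0,0,0,0,0,0,255],
    [0,0,0,0,0,0,255],
    [0,0,0,0,0,0,255],
  ],
  grip_force=4,
)

```text
t: 35.5
tcp_pos: [0.5076, 0.2026, 0.0386]
ee_rot: [-3.122, 0.32, 0.041]
wrist_force: [-0.1, 0.2, 0.8]
gripper_width: 0.463
grasp_force: 4.0
```

Request:
servo_tool(
  increments=[
    [0,0,0,0,0,0,135],
    [0,0,0,0,0,0,128],
    [0,0,0,0,0,0,115],
    [0,0,0,0,0,0,90],
    [0,0,0,0,0,0,60],
    [0,0,0,0,0,0,60],
    [0,0,0,0,0,0,60],
  ],
)

```text
t: 36.38
tcp_pos: [0.5069, 0.2028, 0.0384]
ee_rot: [-3.122, 0.32, 0.042]
wrist_force: [-0.4, 0.2, 0.2]
gripper_width: 0.754
grasp_force: 0.0
```

```bash
python3 -c "
from f import *
where('a');look('w16.npz')"
```

```text
a clamp TCP x,y,z mm [-34.83   0.16  38.4 ] F -0.4 0.1 0.2 rot [-3.122   0.3199  0.0425] 36.375
jaw top x [47.8 59.6]
slide top z [-1.20000e-03  5.18308e+01] bottom at nose x=48: 0.022973654330264992 near: 0.13624952504282106 -30.24810049052994
```

Seated; open a bit more, lift away and look.

Request:
servo_tool(
  increments=[
    [0,0,0.002,0,0,0,40],
    [0,0,0.01,0,0,0,40],
    [0,0,0.03,0,0,0,40],
    [-0.02,0,0.04,0,0,0,40],
    [-0.03,0,0.04,0,0,0,40],
    [-0.01,0,0.04,0,0,0,40],
    [0,0,0.02,-0.008,-0.038,0,40],
    [0,0,0,0,0,0,40],
    [0,0,0,0,0,0,40],
  ],
)

```text
t: 37.55
tcp_pos: [0.4466, 0.2024, 0.2198]
ee_rot: [3.123, -0.32, 0.016]
wrist_force: [0.8, -0.7, 0.8]
gripper_width: 0.843
grasp_force: 0.0
```

Run:
```python
from f import *
where('a');im=look('w17.npz');fit('w17.npz')
P=cloud(im);u=np.array([.9789,-.2045]);v=np.array([.2045,.9789])
Q=np.dstack([(P[...,:2]-[.541,.1955])@u,(P[...,:2]-[.541,.1955])@v,P[...,2]])*1000
m=(abs(Q[...,0])<60)&(abs(Q[...,1])<24)&(abs(Q[...,2]-51.7)<2.5)&(im["pixels"].min(-1)>110);print(np.percentile(Q[m],[.5,99.5],0).round(1),rect(P[m]))
for s in(-1,1):
    n=m&(Q[...,1]*s>12);print("side",s,np.median(Q[n][:,2]))
s=cams.get_image("scene");a=cv2.resize(im["pixels"][0:240,140:420],(400,343));b=cv2.resize(s["pixels"][190:361,230:430],(400,343),interpolation=2)
cv2.imwrite("pics/end.png",np.hstack([a,b])[:,:,::-1])
```

```text
a clamp TCP x,y,z mm [-93.82 -12.6  219.77] F 0.9 -0.6 0.8 rot [ 3.1234 -0.3203  0.016 ] 37.55
jaw top x [47.6 59.1]
slide top z [-3.00000e-04  5.18841e+01] bottom at nose x=48: 0.121597917401985 near: 0.14607452880356675 -34.86243760502432
-36 133 [50.9 51.8 52.9]
-30 164 [51.1 52.1 52.8]
-24 4862 [374.7 374.7 374.7]
-18 167 [50.8 51.8 52.8]
-12 168 [51.  51.8 52.8]
-6 161 [51.  51.8 52.8]
0 169 [50.9 51.9 53. ]
6 171 [50.9 52.  52.9]
12 170 [51.  51.8 53.1]
18 169 [51. 52. 53.]
24 177 [51.  51.9 52.9]
30 197 [50.8 52.  52.8]
36 192 [50.8 51.8 52.8]
42 187 [50.7 51.8 52.9]
[[-55.1 -19.5  49.7]
 [ 47.8  20.1  53.7]] (array([537.8, 197.4]), array([ 42.8, 104. ]), 77.37)
side -1 51.85727952399177
side 1 51.834651135337594
```

View pics/end.png

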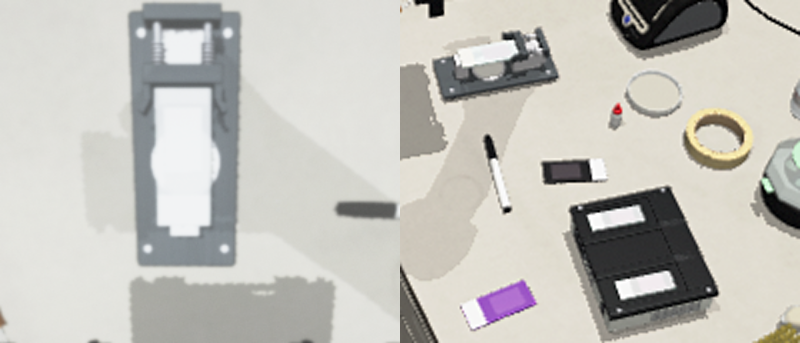

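The slide lies flat between stop and jaw: in the left picture it spans rows 85–230, with the stop visible at (183,230). The jaw reads about 4 mm, and nothing else has moved.

```bash
python3 -c "
from rig import manip
print(manip.sign_off())"
```

```text
the job is handed in; nothing more can be done
None
```

The large slide is loaded in the clamp and the job is handed in at about 38 s: it lies flat on both ledges, held against the stop with the jaw at about 4 mm, the gripper is clear, and nothing else on the bench appears to have moved.

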